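# Set the feed gate of a bench bean feeder with a setting gauge

## Task

Set the feed gate of the green bean feeder: slide the steel setting gauge's blade flat along the middle of the trough floor from the robot's side, under the gate shoe, until its tip is 40 mm past the screw axis, then let go and turn the black wing knob clockwise (seen from above) until the gauge just drags, a straight pull of about 5 N, never clamping it hard. Check the drag by drawing the gauge straight back about 20 mm (tip 20 mm past the screw axis) without slackening the gate, and leave it lying there lightly nipped under the shoe. Leave the feeder's surroundings as they are.

Things in the scene. Friction and masses are not known exactly. Their poses are not given: they have to be found in the camera images.
- feeder: bench bean feeder, fixed, green base and bridge, steel trough. Origin: on the screw axis at table height; z up, x along the trough away from the robot's side, y across. Two columns (26 x 16 mm, at y = +-50 mm) carry the bridge (34 x 124 mm over the screw axis, top 118 mm up). Behind it a bean pan fills x = 55 to 125 mm, its top 95 mm up
- bed (a point): point on the flat trough floor, on the screw axis, 30 mm above the feeder's origin; axes as the feeder. The floor runs from x = -145 to +125 mm, 120 mm clear between lips 6 mm high
- knob_grip (a point): grip point in the wing of the black screw knob, on the screw axis, 154 mm above the feeder's origin, 11 mm below the wing's top. The wing is an upright bar 44 mm long (point's x), 14 mm thick (y), 33 mm tall on a 44 mm round flange; the point turns with it, z up. The knob does not rise or fall, stays where left, and needs about 0.09 N m to turn free
- carriage: gate carriage between the columns, with a sprung shoe below it, 14 mm (x) by 60 mm (y), on the screw axis. Clockwise from above lowers it 4 mm per rad. The sole starts 2 to 9 mm above where the blade's top will be; worn: no pose tells how much. Once on the blade, each further rad adds about 22 N, each N about 0.004 N m of knob torque. Right: about 10 N (4 to 16 N good; over 22 N is clamped hard)
- gauge: setting gauge, loose, 0.2 kg. Origin: under its handle's centre, at the underside; x to the blade's tip, z up. Oiled steel blade (friction 0.25 each face) 6 mm thick, 24 mm wide, x = -15 to +125 mm. Aluminium handle block 26 mm (x) by 16 mm (y), 6 to 46 mm above the underside. Pull needed to draw it = about half the shoe's load on it plus 0.5 N
- gauge_handle (a point): point in the middle of the gauge's handle, 30 mm above its underside; axes as the gauge
- gauge_tip (a point): middle of the blade's tip end, at the underside; axes as the gauge
- cup: white mug, bystander, 76 mm wide, 75 mm tall, origin under its centre
- jar: amber jar with steel lid, bystander, 80 mm wide, 110 mm tall, origin under its centre
- screwdriver: screwdriver lying flat, bystander
- brush: cleaning brush lying flat, bystander
- wrench: wrench lying flat, bystander
- bowl: steel bowl, bystander, 120 mm wide, 45 mm tall, origin under its centre
- weight: brass weight, bystander, 36 mm wide, 30 mm tall, origin under its centre
Mind the look-alikes: they are no part of the job. Leave any purple or red look-alike of the gauge alone.

How it is judged:
On the way, in this order (a step that is already met when the one before it is completed fails the run):
1. the gauge's blade lies flat on the trough floor under the shoe, its tip at least 30 mm past the screw axis, the gate not yet bearing on it (x of gauge_tip in the frame of feeder between 0.03 and 0.054 m and y of gauge_tip in the frame of feeder between -0.015 and 0.015 m and height (world z) of gauge_tip below 0.033 m and contact force between carriage and gauge below 1 N), for 0.2 s.
2. with the gauge let go, the shoe bears on the blade with 4 to 16 N, the tip still at least 28 mm past the screw axis (contact force between carriage and gauge between 4 and 16 N and x of gauge_tip in the frame of feeder above 0.028 m and contact force between the fingers and gauge below 0.1 N), for 0.3 s.
3. the gauge is drawn back under that load until its tip is 10 to 26 mm past the screw axis, the shoe still bearing on it with 4 to 16 N (contact force between carriage and gauge between 4 and 16 N and x of gauge_tip in the frame of feeder between 0.01 and 0.026 m), for 0.2 s.
At the end, for the whole second after the job is handed in: The gauge lies at rest, flat (within 0.06 rad) and in line with the trough (within 0.2 rad, tip within 20 mm of its middle), its tip 10 to 26 mm past the screw axis (x of gauge_tip in the feeder's frame), and the shoe bears on it with 4 to 16 N (all of step 3 and y of gauge_tip in the frame of feeder between -0.02 and 0.02 m and angle between the x axis of gauge and the x axis of feeder, either way round below 0.2 rad and angle between gauge's own z axis and vertical below 0.06 rad and linear speed of gauge below 0.01 m/s); the robot touches nothing.
It fails at once if the shoe clamps the gauge with more than 22 N (contact force between carriage and gauge above 22 N).
It fails at once if a bystander is moved more than 30 mm (distance of any of cup, jar, screwdriver, brush, wrench, bowl, weight from where it was at the start of the episode above 0.03 m).
It also fails if it takes over 72 s, if anything falls off the work surface, if the arm or the gripper's body presses on something with over 40 N, if the wrist force passes 120 N, or if a joint passes its speed limit or range.

## Robot

A 6-joint arm with a two-finger parallel gripper is mounted at the origin on the work surface. World frame = base frame: x ahead of the robot, y to its left, z up, the work surface at z = 0. Lengths are in m, angles in rad, forces in N, time in s.
With the tool pointing down it reaches from about 0.325 to 0.85 m from the base axis. Payload 4.4 kg.
Tool frame: the origin (TCP) lies midway between the tips of the shut fingers; the grasp point (between the pads) lies 19 mm behind it; z points along the fingers, y is the line along which they close (so a half turn about z gives the same grasp; the last joint's range is limited). The gripper opens to 94 mm and grips with 3 to 60 N. Pads are 16 mm wide; open, the fingers measure 119 mm over their backs; the gripper's body (75 mm by 177 mm) begins 78 mm behind the grasp point.
Start: joints at [1.06, 0.207, 1.542, -0, 1.393, -0.15], TCP at [0.202, 0.538, 0.205] pointing down, gripper open.
Joint ranges: [-2.73, 2.73], [-0.86, 2.22], [0.23, 2.46], [-1.11, 4.25], [0.08, 2.63], [-2.82, 2.82]. Speed limits (rad/s): [2.79, 2.79, 3.14, 3.14, 3.14, 3.14].

## Interface

Orientations are given as a unit quaternion [w, x, y, z].
In Python, from cell import env gives the robot as it stands.
- The arm moves only by the tool step_arm, never from a script. Its argument "plan" is a list of rows, each a list of 3 entries, a list of its own where there are three numbers: the shift along the tool's x, y, z in m, then the turn, a rotation vector about the tool's x, y, z in rad, then the opening, from 0 (shut) to 1 (fully open). A call has 1 to 12 rows; each row is the pose to reach, as a shift and turn from the pose commanded when the call began, along the tool's axes at that moment; what a row does not reach only later rows make up. A row lasts 1/10 s, in which the tool goes at most 50 mm and 8.59 degrees, less where a joint would pass 70% of its speed; a pose out of reach is approached as far as the arm can. A call with a gripper value outside its range is refused whole. The fingers move at their own pace and stop on an object; the grip force is fixed at half the most. Time passes only in rows, so rows that repeat a pose let the fingers close. It gives the time, the measured TCP pose, the force, the opening and the grip force at its end, in the units of the state.
- env.observe(): the state, without advancing time (a new reading comes with each control period).
- env.grab_frame(name): name is "scene" or "side" or "wrist"; returns the picture (420x560x3 uint8, red, green, blue); there is no depth.
- env.camera_info(name): a dict with "camera_matrix" (3x3 intrinsics, pixels), "position" and "orientation" of the camera in the world. Camera axes: x right, y down, z forward; pixel columns grow to the right and rows downward; lengths in m; the calibration is good to about 2 mm. A picture is of the moment at which its call begins: read the wrist's pose just before it. camera_info takes no time and is no camera call; for the wrist camera it gives the pose at the moment of the call.
- env.hand_in(): hands the job in; it is judged then, once.
Trained networks look in the newest picture that a camera, given by its name, has taken for a name from the list of things; names that differ only in an ending like _2 or _b are one class to them, and where a whole thing is asked for, a point or a joint stands for the part that bears it (a point fixed in the world has none). Each returns a list of dicts, best first, with "conf" (0 to 1); they miss things now and then, are a little off and sometimes report something else, mostly with a low value. They report only what shows in the picture. A call takes as long as a camera call. They do not tell look-alikes from the thing itself.
- env.spot_in(camera, query): "location" ([x, y, z] in m, in the coordinates of the camera as it stood for that picture, good to about 4 mm: the middle of the surface that is visible of it).
- env.cut_out(camera, query): "pixels" (420x560 bool, what is visible of it).
The state is a dict: "time_s": time; "joints": joint angles; "joint_vel": joint speeds; "tau": joint torques, N m; "eef_pos": TCP position; "orientation": TCP orientation; "wrist_force": force on the tool from outside, world axes, zero at the start; "wrist_torque": the same for the moment, N m; "finger_gap": opening from 0.0 (shut) to 1.0 (fully open); "grip_force": force on a finger pad.
Only numpy, scipy, OpenCV 4.12 (cv2) and the standard library are available. Lean on these libraries where they do the work, as an engineer would, in place of code of your own. Each camera call takes 0.05 s, during which the arm holds its last target. There are 200 camera calls.

## Working session

There is one attempt and no reset: what is moved stays moved. The work goes in short steps, Python scripts to look and compute and a tool call to move; the robot and the scene stay as the last step left them, time stands still between calls to the robot, and variables do not carry over. Pictures are saved under pics/ and viewed, at most 10 in all, crops included, and the job is handed in when it is done.

Besides the shell and the picture viewer there is one more tool, called after "Emit:" in YAML: its name, and indented under it one key for each argument. step_arm: Moves the arm, as the interface text tells. Its arguments: {"type":"object","properties":{"plan":{"type":"array"}},"required":["plan"]}

```bash
mkdir -p pics; ls
cat > h.py <<'E'
import numpy as np, cv2
from scipy.spatial.transform import Rotation as R
from cell import env
def rot(q): return R.from_quat([q[1],q[2],q[3],q[0]]).as_matrix()
def cam(n):
    i=env.camera_info(n); return np.array(i["camera_matrix"]),np.array(i["position"]),rot(i["orientation"])
def shot(n,f=None):
    c=cam(n); im=env.grab_frame(n)
    if f: cv2.imwrite('pics/'+f,im[:,:,::-1])
    return c,im
def proj(c,p):
    K,t,Rm=c; q=K@(Rm.T@(np.array(p)-t)); return q[:2]/q[2]
def onplane(c,uv,z):
    K,t,Rm=c; d=Rm@np.linalg.solve(K,[uv[0],uv[1],1]); return t+d*(z-t[2])/d[2]
def tri(obs):
    A=np.zeros((3,3));b=np.zeros(3)
    for c,uv in obs:
        K,t,Rm=c; d=Rm@np.linalg.solve(K,[uv[0],uv[1],1]); d/=np.linalg.norm(d)
        P=np.eye(3)-np.outer(d,d); A+=P;b+=P@t
    return np.linalg.solve(A,b)
def spots(n,q,c):
    return [(round(r["conf"],2),np.round(c[1]+c[2]@np.array(r["location"]),4).tolist()) for r in env.spot_in(n,q)]
E
python3 - <<'E'
from h import *
a=[]
for n in("scene","side"):
    c,im=shot(n); a.append(im)
    for q in("feeder","knob_grip","gauge","gauge_handle","carriage","cup","jar","bowl","weight","screwdriver","brush","wrench"): print(n,q,spots(n,q,c))
    cv2.imwrite('pics/%s0.png'%n,cv2.resize(im,(800,600))[:,:,::-1])
o=env.observe();print(o)
E
```

```text
pics
scene feeder [(0.58, [0.647, 0.0914, 0.0617])]
scene knob_grip []
scene gauge [(0.97, [0.3715, -0.2231, 0.0099]), (0.96, [0.5463, -0.2977, 0.0063]), (0.66, [0.5401, -0.1369, 0.0104])]
scene gauge_handle [(0.81, [0.5472, -0.3018, 0.0112]), (0.76, [0.3722, -0.2188, 0.0094])]
scene carriage [(0.82, [0.5985, 0.0877, 0.0755]), (0.63, [0.5485, -0.3, 0.0056])]
scene cup [(0.8, [0.4535, 0.3295, 0.049]), (0.61, [0.6472, 0.0928, 0.0584])]
scene jar [(0.96, [0.7523, -0.2285, 0.0914])]
scene bowl [(0.88, [0.7373, 0.3038, 0.0218])]
scene weight [(0.61, [0.7062, -0.1651, 0.027])]
scene screwdriver [(0.62, [0.3724, -0.4328, 0.0223]), (0.37, [0.6042, 0.0866, 0.0773])]
scene brush [(0.72, [0.628, -0.4662, 0.0175])]
scene wrench [(0.91, [0.6565, 0.4027, 0.008]), (0.61, [0.6466, 0.0878, 0.0605]), (0.53, [0.5506, -0.3049, 0.0108])]
side feeder [(0.63, [0.5965, 0.066, 0.036])]
side knob_grip [(0.57, [0.5977, 0.0777, 0.1424])]
side gauge [(0.89, [0.3737, -0.2327, 0.0037]), (0.84, [0.5402, -0.1546, 0.0055]), (0.68, [0.5374, -0.3159, 0.0089])]
side gauge_handle [(0.91, [0.5447, -0.1598, 0.0062]), (0.84
[... 419 characters left out ...]
 'joints': array([ 1.06047535e+00,  2.06585737e-01,  1.54153276e+00,  2.45695480e-06,
        1.39350597e+00, -1.50480884e-01]), 'joint_vel': array([ 0.00029721,  0.00025235,  0.00111571,  0.00120884,  0.00118548,
       -0.00022727]), 'tau': array([-4.97549499e-04, -3.70885456e+01, -2.81754702e+01,  6.97283610e-02,
        2.77676649e-02, -1.84941649e-05]), 'eef_pos': array([0.20246329, 0.5381592 , 0.20543921]), 'orientation': array([-6.30550136e-06,  1.78951123e-01,  9.83857965e-01, -1.46575430e-05]), 'wrist_force': array([-0.02032348,  0.14664882,  0.17111417]), 'wrist_torque': array([ 9.04919948e-02, -8.73464989e-05, -2.57810727e-02]), 'grip_force': 0.0, 'finger_gap': 1.0026620815236735}
```

View pics/scene0.png

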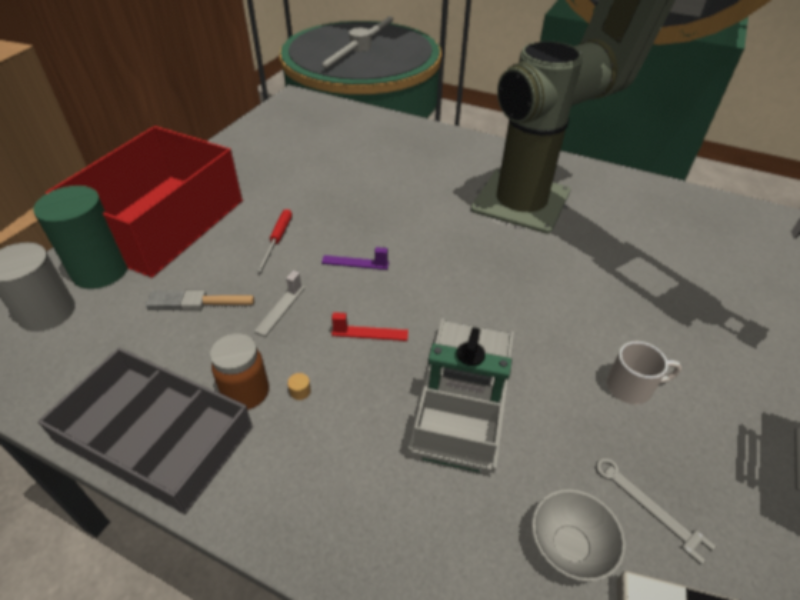

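View pics/side0.png

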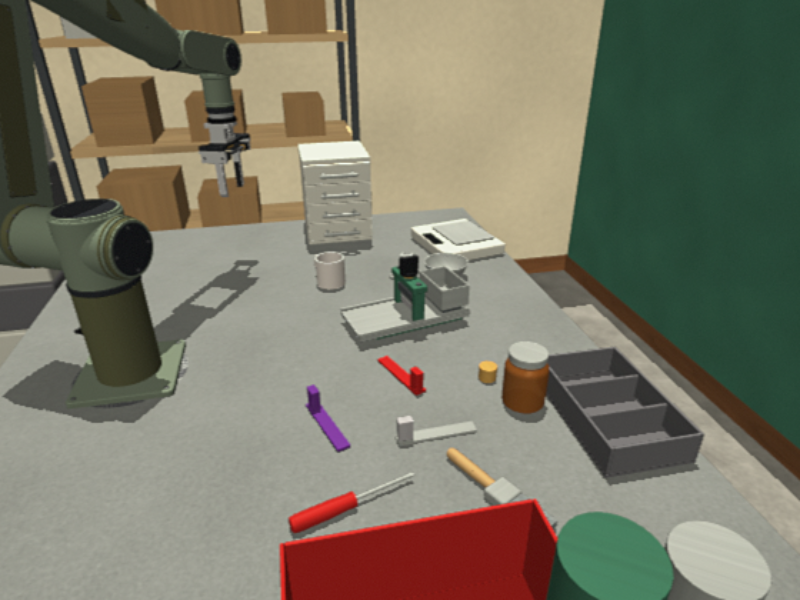

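The scene view shows the grey-steel gauge (handle at about (293,280), blade to (262,330)) next to the purple (355,262) and red (370,330) look-alikes. The feeder is at (470,390) with its knob at (472,350). The side view agrees: steel gauge at (405,430) to (475,428), knob at (408,263).

```bash
cat >> h.py <<'E'
def go(p,yaw,o=None):
    """shift & rotvec in tool axes; yaw = world dir of tool y (closing line), tool z down"""
    o=o or env.observe(); Rm=rot(o["orientation"]); y=np.array([np.cos(yaw),np.sin(yaw),0]); z=np.array([0,0,-1.])
    T=np.column_stack([np.cross(y,z),y,z])
    s=Rm.T@(np.array(p)-o["eef_pos"]); w=R.from_matrix(Rm.T@T).as_rotvec()
    print("shift",np.round(s,4).tolist(),"turn",np.round(w,4).tolist(),"n>=",np.linalg.norm(s)/.05,np.linalg.norm(w)/.15)
E
python3 - <<'E'
from h import *
o=env.observe(); c=cam("wrist"); print(c[0],np.round(c[1],3),np.round(c[2],3)); Rm=rot(o["orientation"]);print("cam in tool",Rm.T@(c[1]-o["eef_pos"]),Rm.T@c[2])
go([0.52,0.08,0.40],np.pi/2)
go([0.52,-0.3,0.30],np.pi/2)
E
```

```text
[[337.07211563   0.         279.75856187]
 [  0.         337.07211563 204.67826982]
 [  0.           0.           1.        ]] [0.139 0.561 0.385] [[ 0.353  0.909  0.22 ]
 [ 0.936 -0.343 -0.083]
 [ 0.     0.235 -0.972]]
cam in tool [ 0.06794817 -0.00065623 -0.17910777] [[-6.01274340e-04 -9.71903600e-01 -2.35378486e-01]
 [ 9.99999817e-01 -6.00285134e-04 -7.58563255e-05]
 [-6.75691703e-05 -2.35378489e-01  9.71903783e-01]]
shift [-0.4585, -0.317, -0.1946] turn [-0.0, -0.0, -0.3598] n>= 11.808358285615252 2.398936838252253
shift [-0.5923, -0.6727, -0.0945] turn [-0.0, -0.0, -0.3598] n>= 18.025339342424267 2.398936838252253
```

Emit:
step_arm:
  plan:
    - [[-0.04, -0.026, -0.05], [0, 0, -0.06], 1]
    - [[-0.08, -0.053, -0.08], [0, 0, -0.12], 1]
    - [[-0.12, -0.08, -0.11], [0, 0, -0.18], 1]
    - [[-0.15, -0.105, -0.14], [0, 0, -0.24], 1]
    - [[-0.19, -0.13, -0.16], [0, 0, -0.3], 1]
    - [[-0.23, -0.16, -0.175], [0, 0, -0.36], 1]
    - [[-0.27, -0.187, -0.185], [0, 0, -0.36], 1]
    - [[-0.31, -0.214, -0.195], [0, 0, -0.36], 1]
    - [[-0.35, -0.242, -0.195], [0, 0, -0.36], 1]
    - [[-0.39, -0.27, -0.195], [0, 0, -0.36], 1]
    - [[-0.43, -0.297, -0.195], [0, 0, -0.36], 1]
    - [[-0.458, -0.317, -0.195], [0, 0, -0.36], 1]

```text
time_s: 2.5
eef_pos: [0.5137, 0.0881, 0.4009]
orientation: [0.001, 0.0, 1.0, 0.0]
wrist_force: [0.1, 1.0, 0.1]
finger_gap: 0.997
grip_force: 0.0
```

Emit:
step_arm:
  plan:
    - [[0, 0, 0], [0, 0, 0], 1]
    - [[0, 0, 0], [0, 0, 0], 1]
    - [[0, 0, 0], [0, 0, 0], 1]

```text
time_s: 2.8
eef_pos: [0.5124, 0.0908, 0.4005]
orientation: [-0.0, -0.001, 1.0, 0.0]
wrist_force: [0.3, -0.2, -0.8]
finger_gap: 1.005
grip_force: 0.0
```

Run:
```python
from h import *
import pickle
c,im=shot("wrist"); cv2.imwrite('pics/w1.png',im[:,:,::-1]); pickle.dump(c,open('c1.pkl','wb'))
print(c[1],env.observe()["eef_pos"])
for q in("feeder","knob_grip","carriage"): print(q,spots("wrist",q,c))
go([0.5,-0.31,0.22],np.pi/2)
```

```text
[0.44424304 0.09006309 0.57960324] [0.51225622 0.09117641 0.40065391]
feeder [(0.96, [0.5794, 0.0826, 0.0345])]
knob_grip [(0.68, [0.5972, 0.0865, 0.1397]), (0.28, [0.5768, 0.0807, 0.0373])]
carriage [(0.58, [0.589, 0.0805, 0.0699])]
shift [0.0134, -0.4013, 0.1807] turn [0.0001, 0.0007, 0.0025] n>= 8.806077758500608 0.0174623909381168
```

View pics/w1.png

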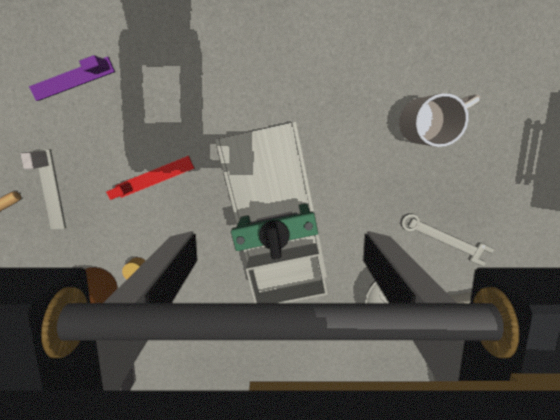

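The wrist view shows the feeder yawed about 10°. The trough front edge runs (220,140)-(296,123), the bridge (233,240)-(316,225), and the knob is at (274,235). The steel gauge is at left, with its handle at (38,158) and tip at (58,228). I'll take a second, lower feeder view from the robot's side.

Emit:
step_arm:
  plan:
    - [[0.04, 0, 0.02], [0, 0, 0], 1]
    - [[0.08, 0, 0.04], [0, 0, 0], 1]
    - [[0.11, 0, 0.06], [0, 0, 0], 1]
    - [[0.13, 0, 0.08], [0, 0, 0], 1]
    - [[0.13, 0, 0.1], [0, 0, 0], 1]
    - [[0.13, 0, 0.1], [0, 0, 0], 1]
    - [[0.13, 0, 0.1], [0, 0, 0], 1]
    - [[0.13, 0, 0.1], [0, 0, 0], 1]

```text
time_s: 3.8
eef_pos: [0.3838, 0.0902, 0.3018]
orientation: [0.001, -0.0, 1.0, -0.0]
wrist_force: [-0.1, -0.5, 0.1]
finger_gap: 1.002
grip_force: 0.0
```

Run:
```python
from h import *
import pickle
c,im=shot("wrist"); cv2.imwrite('pics/w2.png',im[:,:,::-1]); pickle.dump(c,open('c2.pkl','wb'))
print(c[1],env.observe()["eef_pos"])
for q in("feeder","knob_grip","carriage"): print(q,spots("wrist",q,c))
k=[(u,)for u in proj(c,[0.6,0.085,0.1])];print(k)
cv2.imwrite('pics/w2c.png',cv2.resize(im[60:360,130:430],(600,600),interpolation=cv2.INTER_CUBIC)[:,:,::-1])
```

```text
[0.31520402 0.08960793 0.480748  ] [0.38387862 0.09013324 0.30179209]
feeder [(0.61, [0.5405, 0.0725, 0.0329]), (0.61, [0.4985, -0.3028, 0.0081])]
knob_grip [(0.91, [0.5869, 0.0857, 0.1334]), (0.62, [0.5423, 0.072, 0.0304])]
carriage []
[(np.float64(276.211923509105),), (np.float64(348.1042527829543),)]
```

View pics/w2c.png

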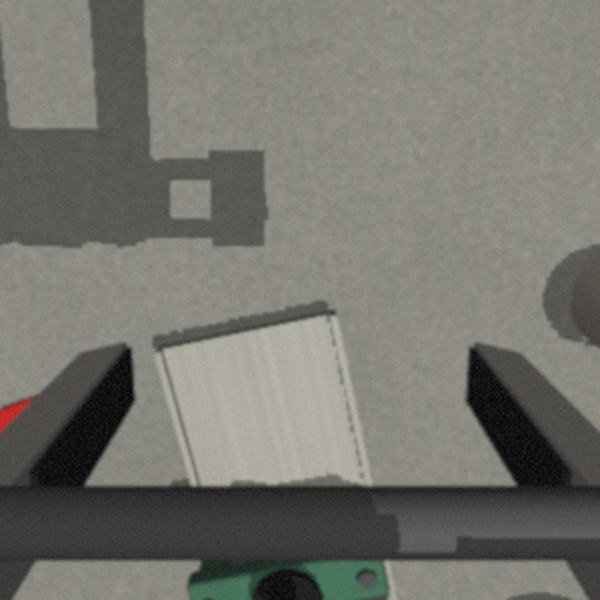

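Run:
```python
from h import *
import pickle
c1=pickle.load(open('c1.pkl','rb'));c2=pickle.load(open('c2.pkl','rb'))
l=onplane(c2,(212,234),.03);r=onplane(c2,(295.5,218),.03);print("front w2",l,r,np.linalg.norm(l-r),np.degrees(np.arctan2(*(np.array([-1,1])*(r-l)[:2]))))
bl=onplane(c2,(225,349),.118);br=onplane(c2,(324,341.5),.118);print("bridge w2",bl,br,np.linalg.norm(bl-br))
l=onplane(c1,(296,123),.033);print("front right w1",l)
bl=onplane(c1,(233,229),.118);br=onplane(c1,(315,215),.118);print("bridge w1 front",bl,br)
a=im=cv2.imread('pics/w1.png')[110:310,195:345]
cv2.imwrite('pics/w1c.png',cv2.resize(a,(450*1,600),interpolation=cv2.INTER_CUBIC))
```

```text
front w2 [ 0.46794958 -0.00574198  0.03      ] [0.44452818 0.11144873 0.03      ] 0.11950826449913694 11.302059699620106
bridge w2 [0.58782775 0.02183719 0.118     ] [0.57718519 0.14401983 0.118     ] 0.12264526525793246
front right w1 [0.44407776 0.11584457 0.033     ]
bridge w1 front [0.59186621 0.02323299 0.118     ] [0.57101717 0.140301   0.118     ]
```

View pics/w1c.png

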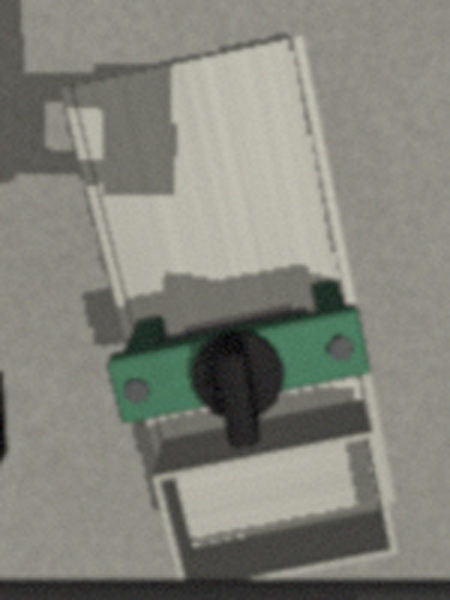

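Run:
```python
from h import *
import pickle
from scipy.optimize import least_squares
c1=pickle.load(open('c1.pkl','rb'));c2=pickle.load(open('c2.pkl','rb'))
m=[(c1,231,228.7,-.017,-.062,.118),(c1,314.3,213.3,-.017,.062,.118),(c1,235.7,250.3,.017,-.062,.118),(c1,318,234.3,.017,.062,.118),
(c1,292.7,122.7,-.145,.06,.03),(c1,220.3,140,-.145,-.06,.03),(c2,212,234,-.145,-.06,.03),(c2,295.5,218,-.145,.06,.03)]
def f(p,full=0):
    r=[]
    for c,u,v,x,y,z in m:
        C,S=np.cos(p[2]),np.sin(p[2]); r+=list(proj(c,[p[0]+C*x-S*y,p[1]+S*x+C*y,z+p[3]])-[u,v])
    return r
s=least_squares(f,[.6,.085,.18,0]);print(s.x,np.degrees(s.x[2]));print(np.round(s.fun,1))
for k in s.x[:0]:pass
p=s.x
for z in(.132,.165):
  for r in(-.022,0,.022): print(z,r,proj(c1,[p[0]+r*np.cos(p[2]),p[1]+r*np.sin(p[2]),z]))
go([0.47,-0.30,0.25],np.pi/2)
```

```text
[ 0.59912466  0.08249511  0.2085429  -0.00730922] 11.94862817633831
[-0.6  1.  -0.3 -0.6  0.2  0.9  0.3  0.4  0.1  0.8  0.  -0.8  0.7 -0.5
 -0.4 -1.2]
0.132 -0.022 [270.84658449 222.25686884]
0.132 0 [274.19201287 237.02514197]
0.132 0.022 [277.46632811 251.47948872]
0.165 -0.022 [270.19710815 229.57920952]
0.165 0 [273.79422333 245.34109406]
0.165 0.022 [277.30935747 260.74375301]
shift [-0.0863, -0.39, 0.0513] turn [0.0, 0.0012, 0.0002] n>= 8.054491757813736 0.008421260602930823
```

Emit:
step_arm:
  plan:
    - [[-0.01, -0.045, 0.005], [0, 0, 0], 1]
    - [[-0.02, -0.09, 0.01], [0, 0, 0], 1]
    - [[-0.03, -0.135, 0.015], [0, 0, 0], 1]
    - [[-0.04, -0.18, 0.02], [0, 0, 0], 1]
    - [[-0.05, -0.225, 0.025], [0, 0, 0], 1]
    - [[-0.06, -0.27, 0.03], [0, 0, 0], 1]
    - [[-0.07, -0.315, 0.04], [0, 0, 0], 1]
    - [[-0.08, -0.36, 0.05], [0, 0, 0], 1]
    - [[-0.086, -0.39, 0.05], [0, 0, 0], 1]
    - [[-0.086, -0.39, 0.05], [0, 0, 0], 1]
    - [[-0.086, -0.39, 0.05], [0, 0, 0], 1]
    - [[-0.086, -0.39, 0.05], [0, 0, 0], 1]

```text
time_s: 5.2
eef_pos: [0.469, -0.2991, 0.2506]
orientation: [0.0, -0.001, 1.0, 0.0]
wrist_force: [-0.5, 0.7, 0.3]
finger_gap: 0.998
grip_force: 0.0
```

Run:
```python
from h import *
import pickle
c,im=shot("wrist"); cv2.imwrite('pics/w3.png',im[:,:,::-1]); pickle.dump(c,open('c3.pkl','wb'))
print(c[1],env.observe()["eef_pos"])
for q in("gauge","gauge_handle","gauge_tip"): print(q,spots("wrist",q,c))
for r in env.cut_out("wrist","gauge"):
    m=np.array(r["pixels"]).astype(np.uint8); b=im[m>0].mean(0); print(r["conf"],m.sum(),b,cv2.minAreaRect(cv2.findNonZero(m)),cv2.boxPoints(cv2.minAreaRect(cv2.findNonZero(m))).tolist())
```

```text
[ 0.40080962 -0.29977428  0.42968781] [ 0.46903579 -0.29884543  0.2507627 ]
gauge [(0.94, [0.5483, -0.3108, 0.0031]), (0.88, [0.3781, -0.2376, 0.0056]), (0.65, [0.5321, -0.1089, 0.0061])]
gauge_handle [(0.97, [0.3747, -0.2411, 0.0044]), (0.69, [0.5533, -0.305, 0.0027]), (0.6, [0.5232, -0.1134, 0.0075])]
gauge_tip [(0.96, [0.5262, -0.1127, 0.0074]), (0.82, [0.3769, -0.241, 0.0044]), (0.66, [0.5504, -0.3091, 0.0066])]
0.82 1856 [172.73922414 170.26670259 159.7268319 ] ((272.7817687988281, 241.35362243652344), (100.22970581054688, 19.49932861328125), 86.98721313476562) [[260.41162109375, 191.82046508789062], [279.88397216796875, 190.79559326171875], [285.15191650390625, 290.88677978515625], [265.6795654296875, 291.9116516113281]]
0.75 1659 [183.49367089  55.920434    52.41229656] ((411.8660888671875, 226.2533416748047), (20.44991111755371, 110.49017333984375), 69.27444458007812) [[356.57757568359375, 236.24087524414062], [459.91754150390625, 197.1392822265625], [467.15460205078125, 216.26580810546875], [363.81463623046875, 255.36740112304688]]
0.6 2747 [132.54386604  79.22351656 150.77539134] ((329.3221130371094, 99.80101013183594), (24.14626693725586, 128.3694305419922), 70.82099914550781) [[264.73358154296875, 109.48397064208984], [385.97808837890625, 67.31197357177734], [393.91064453125, 90.11804962158203], [272.6661376953125, 132.2900390625]]
```

View pics/w3.png

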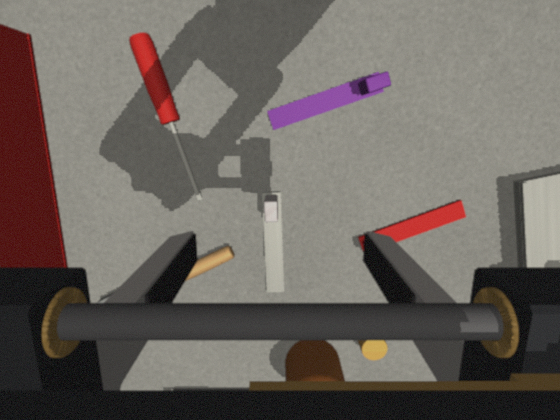

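The steel gauge lies clear: rear end at (272,192), tip at (275,291), handle top around (270,208). The purple and red look-alikes are well apart from it.

Run:
```python
from h import *
import pickle
from scipy.optimize import least_squares
c=pickle.load(open('c3.pkl','rb'));im=cv2.imread('pics/w3.png')
for uv in((263.5,192),(281.5,191.5),(266.5,291.5),(284,291)): print(onplane(c,uv,.006))
t=onplane(c,(275.3,291.3),.006);b=onplane(c,(272.5,191.8),.006);print(t,b,np.linalg.norm(t-b),"yaw",np.arctan2(*(t-b)[1::-1]))
# handle top patch: bright
g=im[185:235,250:295].max(2).astype(int); 
for r in g[::2,::2]: print(' '.join('%3d'%x for x in r))
```

```text
[ 0.48673883 -0.32046065  0.006     ]
[ 0.48607921 -0.29739233  0.006     ]
[ 0.6266816 -0.3178646  0.006    ]
[ 0.62592057 -0.29372781  0.006     ]
[ 0.62637666 -0.30572525  0.006     ] [ 0.48647428 -0.30892483  0.006     ] 0.13993896208499343 yaw 0.022866139825962493
 94  95  92  97  94  95  88  94  91  91 130 144 147 150 146 148 143 142 143 147 149 141 141
 95  92  96  93  90  90  91  93  93  94 111 141 140 142 146 146 145 144 143 145 147 146 146
 93  92  92  92  93  93  94  94  89  94 104 146 146 144 145 145 146 145 146 142 141 143 145
 92  92  91  91  93  94  92  90  89  86  94 115 115 112 114 132 143 149 152 141 145 145 144
140 134 129 125  94  95 100 109 104 105 106 147 164 176 179 168 142 145 148 144 143 142 147
147 142 141 138  93  93 108 110  89  82  85  84  88 115 178 174 149 144 141 140 147 149 147
140 145 146 139  93  91 107 104  78  76  75  75  77  85 174 170 145 147 141 143 145 146 152
143 143 147 140  94  88 108  98  78  73  70  76  75  82 175 177 147 145 150 146 146 144 144
142 142 142 136  95  95 106 107 124 126 128 131 131 121 169 180 148 144 150 146 140 145 142
13
[... 769 characters left out ...]
 205 204 204 205 195 180 183 154 148 142 139 145 147 144
142 145 144 147 147 149 148 167 177 184 183 183 183 181 184 181 155 143 146 140 142 143 145
145 144 148 147 147 147 146 175 179 187 187 187 189 189 190 187 154 141 147 146 143 146 146
139 143 147 146 147 144 144 173 184 186 188 187 185 189 193 186 157 137 145 144 144 145 136
140 142 140 139 138 145 143 168 184 183 189 186 186 189 190 187 156 141 145 145 145 136 136
145 143 143 143 138 141 139 166 184 183 187 188 187 188 189 185 161 146 143 141 139 135 144
145 144 144 139 141 145 139 164 186 185 187 185 187 188 192 184 154 146 145 142 142 139 142
144 151 138 137 145 147 136 163 185 184 184 185 186 186 190 189 160 142 141 146 142 146 147
```

Run:
```python
from h import *
import pickle
c=pickle.load(open('c3.pkl','rb'))
for uv in((264.5,203),(277,203),(264.5,221),(277,221)): print(onplane(c,uv,.046))
go([0.5014,-0.3086,0.012],np.pi/2+.023)
```

```text
[ 0.49174646 -0.31748246  0.046     ]
[ 0.49174253 -0.30286004  0.046     ]
[ 0.51366911 -0.31770872  0.046     ]
[ 0.51366536 -0.30289489  0.046     ]
shift [-0.0321, -0.0094, 0.2389] turn [-0.0004, 0.0006, -0.0215] n>= 4.824360700519719 0.14312970172688452
```

Emit:
step_arm:
  plan:
    - [[-0.02, -0.01, 0.03], [0, 0, -0.021], 1]
    - [[-0.033, -0.01, 0.07], [0, 0, -0.021], 1]
    - [[-0.033, -0.01, 0.11], [0, 0, -0.021], 1]
    - [[-0.033, -0.01, 0.15], [0, 0, -0.021], 1]
    - [[-0.033, -0.01, 0.19], [0, 0, -0.021], 1]
    - [[-0.033, -0.01, 0.22], [0, 0, -0.021], 1]
    - [[-0.033, -0.01, 0.235], [0, 0, -0.021], 1]
    - [[-0.033, -0.01, 0.238], [0, 0, -0.021], 1]
    - [[-0.033, -0.01, 0.238], [0, 0, -0.021], 1]

```text
time_s: 6.35
eef_pos: [0.5026, -0.3103, 0.0132]
orientation: [0.0, -0.011, 1.0, -0.0]
wrist_force: [0.1, -0.2, -0.0]
finger_gap: 0.999
grip_force: 0.0
```

Emit:
step_arm:
  plan:
    - [[0, 0, 0], [0, 0, 0], 0]
    - [[0, 0, 0], [0, 0, 0], 0]
    - [[0, 0, 0], [0, 0, 0], 0]
    - [[0, 0, 0], [0, 0, 0], 0]
    - [[0, 0, 0], [0, 0, 0], 0]
    - [[0, 0, 0], [0, 0, 0], 0]
    - [[0, 0, 0], [0, 0, 0], 0]
    - [[0, 0, 0], [0, 0, 0], 0]

```text
time_s: 7.15
eef_pos: [0.5019, -0.31, 0.0123]
orientation: [-0.0, -0.011, 1.0, 0.0]
wrist_force: [0.6, 0.4, -0.6]
finger_gap: 0.352
grip_force: 0.0
```

Emit:
step_arm:
  plan:
    - [[0, 0, 0], [0, 0, 0], 0]
    - [[0, 0, 0], [0, 0, 0], 0]
    - [[0, 0, 0], [0, 0, 0], 0]
    - [[0, 0, 0], [0, 0, 0], 0]
    - [[0, 0, -0.02], [0, 0, 0], 0]
    - [[0, 0, -0.06], [0, 0, 0], 0]
    - [[0, 0, -0.1], [0, 0, 0], 0]
    - [[0, 0, -0.14], [0, 0, 0], 0]
    - [[0, 0, -0.17], [0, 0, 0], 0]
    - [[0, 0, -0.18], [0, 0, 0], 0]
    - [[0, 0, -0.18], [0, 0, 0], 0]

```text
time_s: 8.25
eef_pos: [0.5026, -0.3105, 0.1936]
orientation: [0.001, -0.011, 1.0, -0.001]
wrist_force: [-0.2, 0.3, -3.0]
finger_gap: 0.169
grip_force: 30.0
```

Run:
```python
from h import *
o=env.observe(); print(o["finger_gap"],o["grip_force"])
go([0.403,0.041,0.25],np.pi/2+.205)
```

```text
0.16872033032766062 29.962289035320282
shift [0.092, 0.3535, -0.0573] turn [-0.0021, 0.002, -0.1838] n>= 7.3940418481081505 1.2252554295637383
```

Gripped (the wrist reads about 2 to 3 N of added weight). Carrying it to hover in front of the trough.

Emit:
step_arm:
  plan:
    - [[0.01, 0.035, -0.01], [0, 0, -0.02], 0]
    - [[0.02, 0.075, -0.02], [0, 0, -0.04], 0]
    - [[0.03, 0.115, -0.03], [0, 0, -0.06], 0]
    - [[0.04, 0.155, -0.04], [0, 0, -0.08], 0]
    - [[0.05, 0.195, -0.05], [0, 0, -0.1], 0]
    - [[0.06, 0.235, -0.057], [0, 0, -0.12], 0]
    - [[0.07, 0.275, -0.057], [0, 0, -0.15], 0]
    - [[0.08, 0.315, -0.057], [0, 0, -0.18], 0]
    - [[0.092, 0.345, -0.057], [-0.002, 0.002, -0.184], 0]
    - [[0.092, 0.354, -0.057], [-0.002, 0.002, -0.184], 0]
    - [[0.092, 0.354, -0.057], [-0.002, 0.002, -0.184], 0]
    - [[0.092, 0.354, -0.057], [-0.002, 0.002, -0.184], 0]

```text
time_s: 9.45
eef_pos: [0.4023, 0.0413, 0.2481]
orientation: [-0.002, -0.102, 0.995, 0.001]
wrist_force: [-0.8, 0.3, -1.8]
finger_gap: 0.167
grip_force: 30.0
```

Run:
```python
from h import *
import pickle
cs=[]
c,im=shot("wrist"); pickle.dump(c,open('c4.pkl','wb'));print(env.observe()["eef_pos"])
cv2.imwrite('pics/w4.png',im[:,:,::-1])
cs=shot("side"); pickle.dump(cs[0],open('cs.pkl','wb'))
uv=proj(cs[0],[.58,.06,.08]).astype(int);print(uv)
x0,y0=max(uv[0]-75,0),uv[1]-75; print(x0,y0)
s=cv2.resize(cs[1][y0:y0+150,x0:x0+150],(600,600),interpolation=cv2.INTER_CUBIC)
cv2.imwrite('pics/s4.png',s[:,:,::-1])
```

```text
[0.40251822 0.04099776 0.24848435]
[282 207]
207 132
```

View pics/w4.png

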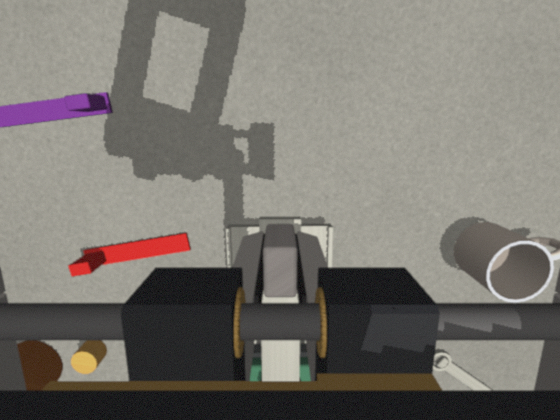

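View pics/s4.png

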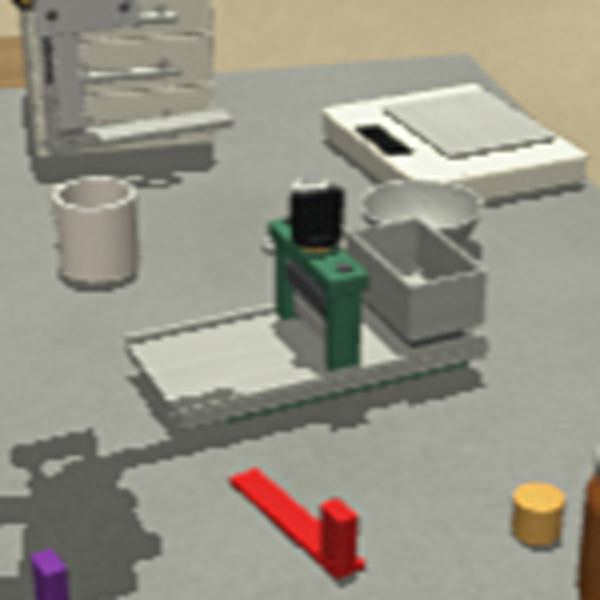

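The wrist view shows the trough's front edge level, corners (228,228) and (331,228), centred on the held gauge (279). So yaw and centring are right. The side view shows the feeder, bridge and knob wing clearly. I'll refit the feeder pose with both.

Run:
```python
from h import *
import pickle
from scipy.optimize import least_squares
L=lambda n:pickle.load(open(n,'rb'))
c1,c2,c4,cs=L('c1.pkl'),L('c2.pkl'),L('c4.pkl'),L('cs.pkl')
m=[(c1,231,228.7,-.017,-.062,.118),(c1,314.3,213.3,-.017,.062,.118),(c1,235.7,250.3,.017,-.062,.118),(c1,318,234.3,.017,.062,.118),
(c1,292.7,122.7,-.145,.06,.03),(c1,220.3,140,-.145,-.06,.03),(c2,212,234,-.145,-.06,.03),(c2,295.5,218,-.145,.06,.03),
(c4,230,228,-.145,-.06,.03),(c4,329,228,-.145,.06,.03),
(cs,274,188.2,-.017,.062,.118),(cs,289.5,200.7,-.017,-.062,.118),(cs,299,202.5,.017,-.062,.118)]
def f(p):
    r=[];C,S=np.cos(p[2]),np.sin(p[2])
    for c,u,v,x,y,z in m: r+=list(proj(c,[p[0]+C*x-S*y,p[1]+S*x+C*y,z+p[3]])-[u,v])
    return r
s=least_squares(f,[.6,.085,.2,0],loss='soft_l1');print(s.x);print(np.round(f(s.x),1).reshape(-1,2).tolist())
s=least_squares(lambda q:f([*q,0]),[.6,.085,.2],loss='soft_l1');print(s.x);print(np.round(f([*s.x,0]),1).reshape(-1,2).tolist())
# tri of bridge corner heights
for i,j in((0,10),):
    print(tri([(m[i][0],m[i][1:3]),(m[11][0],m[11][1:3])]))
# heights: lower edge
p=s.x;C,S=np.cos(p[2]),np.sin(p[2])
o=env.observe()
for xf,z in((-.175,.06),(-.175,.046),(-.085,.046)): go([p[0]+C*xf,p[1]+S*xf,z],np.pi/2+p[2],o)
# wing in w1, side
pt=lambda a,dx,dy,z:[p[0]+np.cos(a)*dx-np.sin(a)*dy,p[1]+np.sin(a)*dx+np.cos(a)*dy,z]
for a in np.arange(-.6,.9,.1): print(round(a,1),np.round([proj(cs,pt(a,x,y,.165))-[207,132] for x in(-.022,.022) for y in(-.007,.007)],1).tolist(),np.round([proj(c1,pt(a,x,y,.165))-[195,110] for x in(.022,) for y in(-.007,.007)],1).tolist())
```

```text
[ 0.59894831  0.08264945  0.20863408 -0.00430063]
[[-0.8, 1.6], [0.1, -0.1], [0.0, 1.5], [0.6, 1.0], [0.2, 0.7], [-0.2, -0.8], [0.4, 0.1], [-0.2, -0.8], [1.6, -1.2], [-0.9, -1.7], [-0.2, -0.4], [0.2, 2.4], [0.6, -1.4]]
[0.59805603 0.08266602 0.20856179]
[[-1.3, 1.9], [0.4, 0.0], [-0.3, 2.0], [1.0, 1.3], [0.4, 0.1], [-0.7, -1.3], [-0.2, 0.5], [-0.1, -0.5], [1.3, -0.9], [-0.3, -1.3], [-0.4, -1.6], [-0.1, 1.2], [0.4, -2.7]]
[0.59289529 0.0205143  0.12048269]
shift [-0.0254, 0.0001, 0.1886] turn [0.002, -0.0032, -0.005] n>= 3.8066999272164246 0.041841388290646465
shift [-0.0255, 0.0001, 0.2026] turn [0.002, -0.0032, -0.005] n>= 4.084468165882356 0.041841388290646465
shift [-0.1155, 0.0006, 0.2023] turn [0.002, -0.0032, -0.005] n>= 4.659541061832431 0.041841388290646465
-0.6 [[71.7, 47.3], [73.4, 45.7], [84.8, 49.4], [86.3, 47.7]] [[65.1, 144.8], [73.9, 150.4]]
-0.5 [[71.7, 47.6], [73.0, 45.9], [85.2, 49.2], [86.3, 47.4]] [[66.3, 146.0], [75.6, 150.8]]
-0.4 [[71.7, 47.9], [72.6, 46.2], [85.6, 48.9], [86.3, 47.1]] [[67.6, 147.2], [77.4, 151.0]]
-0.3 [[71.9, 48.2], [72.3, 46.4], [85.9, 48.6
[... 362 characters left out ...]
6.3, 47.5], [84.9, 45.8]] [[75.4, 150.7], [85.9, 149.8]]
0.2 [[73.5, 49.5], [71.7, 47.9], [86.3, 47.2], [84.4, 45.6]] [[77.1, 151.0], [87.5, 149.0]]
0.3 [[74.0, 49.7], [71.8, 48.2], [86.2, 46.9], [83.9, 45.4]] [[78.8, 151.1], [89.0, 148.2]]
0.4 [[74.6, 49.9], [72.0, 48.4], [86.0, 46.6], [83.3, 45.2]] [[80.6, 151.0], [90.4, 147.2]]
0.5 [[75.2, 50.1], [72.3, 48.7], [85.7, 46.3], [82.7, 45.0]] [[82.3, 150.8], [91.7, 146.0]]
0.6 [[75.9, 50.2], [72.6, 49.0], [85.3, 46.1], [82.1, 44.9]] [[84.0, 150.4], [92.8, 144.8]]
0.7 [[76.5, 50.3], [73.0, 49.2], [85.0, 45.8], [81.4, 44.8]] [[85.7, 149.9], [93.8, 143.4]]
0.8 [[77.3, 50.4], [73.4, 49.5], [84.5, 45.6], [80.7, 44.7]] [[87.3, 149.2], [94.7, 142.0]]
```

Emit:
step_arm:
  plan:
    - [[-0.02, 0, 0.03], [0.002, -0.003, -0.004], 0]
    - [[-0.025, 0, 0.07], [0.002, -0.003, -0.004], 0]
    - [[-0.025, 0, 0.11], [0.002, -0.003, -0.004], 0]
    - [[-0.025, 0, 0.15], [0.002, -0.003, -0.004], 0]
    - [[-0.025, 0, 0.18], [0.002, -0.003, -0.004], 0]
    - [[-0.025, 0, 0.196], [0.002, -0.003, -0.004], 0]
    - [[-0.025, 0, 0.2], [0.002, -0.003, -0.004], 0]
    - [[-0.025, 0, 0.2], [0.002, -0.003, -0.004], 0]
    - [[-0.025, 0, 0.2], [0.002, -0.003, -0.004], 0]

```text
time_s: 10.45
eef_pos: [0.4279, 0.0468, 0.0504]
orientation: [0.002, -0.104, 0.995, -0.0]
wrist_force: [-0.5, 0.9, -1.3]
finger_gap: 0.166
grip_force: 30.0
```

Run:
```python
from h import *
o=env.observe();p=[.5985,.0826,.2085];C,S=np.cos(p[2]),np.sin(p[2])
print(o["eef_pos"],o["wrist_force"],o["wrist_torque"])
go([p[0]+C*-.175,p[1]+S*-.175,.0425],np.pi/2+p[2])
```

```text
[0.42794528 0.04681012 0.05041123] [-0.53631082  0.89715357 -1.29424206] [-0.0033901   0.09350556 -0.04307686]
shift [0.0008, -0.0003, 0.0079] turn [-0.0006, 0.0035, -0.0002] n>= 0.15900319347892175 0.023500428517344733
```

Emit:
step_arm:
  plan:
    - [[0, 0, 0.004], [0, 0, 0], 0]
    - [[0, 0, 0.007], [0, 0, 0], 0]
    - [[0, 0, 0.007], [0, 0, 0], 0]

```text
time_s: 10.75
eef_pos: [0.4264, 0.0474, 0.0424]
orientation: [0.001, -0.104, 0.995, 0.0]
wrist_force: [-0.2, 0.5, -1.7]
finger_gap: 0.167
grip_force: 30.0
```

Emit:
step_arm:
  plan:
    - [[0, 0, 0.001], [0, 0, 0], 0]
    - [[0, 0, 0.0015], [0, 0, 0], 0]
    - [[0, 0, 0.0015], [0, 0, 0], 0]

```text
time_s: 11.05
eef_pos: [0.4272, 0.0474, 0.0421]
orientation: [0.001, -0.105, 0.995, -0.0]
wrist_force: [-2.0, 0.2, 6.1]
finger_gap: 0.166
grip_force: 30.0
```

Emit:
step_arm:
  plan:
    - [[-0.01, 0, -0.0006], [0, 0, 0], 0]
    - [[-0.02, 0, -0.0006], [0, 0, 0], 0]
    - [[-0.03, 0, -0.0006], [0, 0, 0], 0]
    - [[-0.04, 0, -0.0006], [0, 0, 0], 0]
    - [[-0.04, 0, -0.0006], [0, 0, 0], 0]

```text
time_s: 11.55
eef_pos: [0.4686, 0.0559, 0.0423]
orientation: [0.003, -0.105, 0.995, -0.0]
wrist_force: [2.1, -0.4, 2.9]
finger_gap: 0.169
grip_force: 30.0
```

Emit:
step_arm:
  plan:
    - [[-0.01, 0, 0], [0, 0, 0], 0]
    - [[-0.02, 0, 0], [0, 0, 0], 0]
    - [[-0.03, 0, 0], [0, 0, 0], 0]
    - [[-0.04, 0, 0], [0, 0, 0], 0]
    - [[-0.051, 0, 0], [0, 0, 0], 0]
    - [[-0.051, 0, 0], [0, 0, 0], 0]
    - [[-0.051, 0, 0], [0, 0, 0], 0]

```text
time_s: 12.25
eef_pos: [0.5172, 0.0664, 0.0422]
orientation: [0.002, -0.104, 0.995, 0.0]
wrist_force: [3.2, -0.1, 3.1]
finger_gap: 0.169
grip_force: 30.0
```

Run:
```python
from h import *
o=env.observe();p=[.5985,.0826,.2085];C,S=np.cos(p[2]),np.sin(p[2])
d=o["eef_pos"][:2]-p[:2];print("along/lat",C*d[0]+S*d[1]+.125,-S*d[0]+C*d[1],o["eef_pos"][2])
for n in("scene","side"):
    c,im=shot(n)
    t=[p[0]+C*.04,p[1]+S*.04,.036]; print(n,proj(c,t))
    uv=proj(c,[p[0]-C*.04,p[1]-S*.04,.06]).astype(int); print(uv)
    im=im[uv[1]-50:uv[1]+50,uv[0]-65:uv[0]+65]; cv2.imwrite(f'pics/{n}5.png',cv2.resize(im,(780,600),interpolation=cv2.INTER_CUBIC)[:,:,::-1])
```

```text
along/lat 0.04207474081778531 0.0009786803338479345 0.0422445377292266
scene [321.66786773 286.86630109]
[328 252]
side [296.98006773 212.97387929]
[274 211]
```

View pics/side5.png

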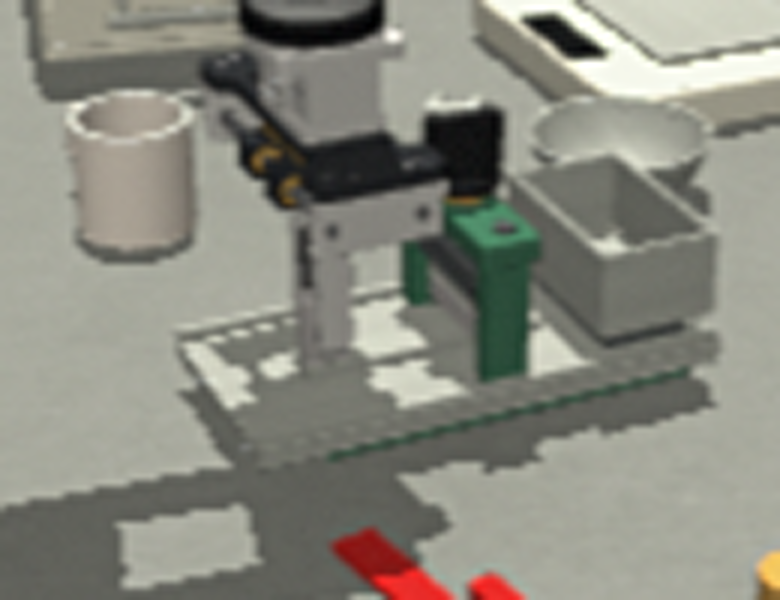

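The blade is in along the trough with its tip about 41 mm past the axis, flat on the floor. Releasing and lifting.

Emit:
step_arm:
  plan:
    - [[0, 0, 0], [0, 0, 0], 0.5]
    - [[0, 0, 0], [0, 0, 0], 0.5]
    - [[0, 0, 0], [0, 0, 0], 0.5]
    - [[0, 0, 0], [0, 0, 0], 0.5]
    - [[0, 0, -0.03], [0, 0, 0], 0.5]
    - [[0, 0, -0.07], [0, 0, 0], 0.5]
    - [[0, 0, -0.11], [0, 0, 0], 0.5]
    - [[0, 0, -0.14], [0, 0, 0], 0.5]
    - [[0, 0, -0.16], [0, 0, 0], 0.5]
    - [[0, 0, -0.16], [0, 0, 0], 0.5]
    - [[0, 0, -0.16], [0, 0, 0], 0.5]

```text
time_s: 13.45
eef_pos: [0.5149, 0.0662, 0.2009]
orientation: [0.0, -0.104, 0.995, 0.0]
wrist_force: [-0.4, 1.2, 0.5]
finger_gap: 0.496
grip_force: 0.0
```

Run:
```python
from h import *
o=env.observe();print(o["joints"],o["finger_gap"],o["wrist_force"],o["wrist_torque"])
for n in("scene","side"):
    c,im=shot(n)
    print(n,[ (k,spots(n,k,c)) for k in("gauge","knob_grip")])
    if n=="side":
        uv=proj(c,[.59,.08,.1]).astype(int); a=im[uv[1]-40:uv[1]+60,uv[0]-65:uv[0]+65]; a=cv2.resize(a,(780,600),interpolation=cv2.INTER_CUBIC)
        cv2.imwrite('pics/side6.png',a[:,:,::-1])
go([.5985,.0826,.20],np.pi/2+.1)
```

```text
[-3.91542443e-02  9.11556004e-02  1.68297695e+00  4.38780602e-04
  1.36694608e+00 -1.81927606e+00] 0.49631631218042055 [-0.41721795  1.17351221  0.46814307] [ 0.02319972  0.03382667 -0.01213104]
scene [('gauge', [(0.98, [0.5373, -0.1374, 0.012]), (0.63, [0.3724, -0.2228, 0.011]), (0.47, [0.6014, 0.0886, 0.0359])]), ('knob_grip', [(0.84, [0.6037, 0.0863, 0.1376]), (0.46, [0.6486, 0.0911, 0.0588])])]
side [('gauge', [(0.81, [0.3715, -0.2326, 0.0079]), (0.62, [0.5457, -0.1567, 0.0071]), (0.48, [0.5307, 0.0629, 0.0347]), (0.42, [0.6031, 0.0615, 0.048])]), ('knob_grip', [(0.55, [0.5955, 0.077, 0.1438])])]
shift [-0.0856, -0.0014, -0.0001] turn [0.0008, -0.0016, 0.1091] n>= 1.712404732644089 0.7272881233800773
```

View pics/side6.png

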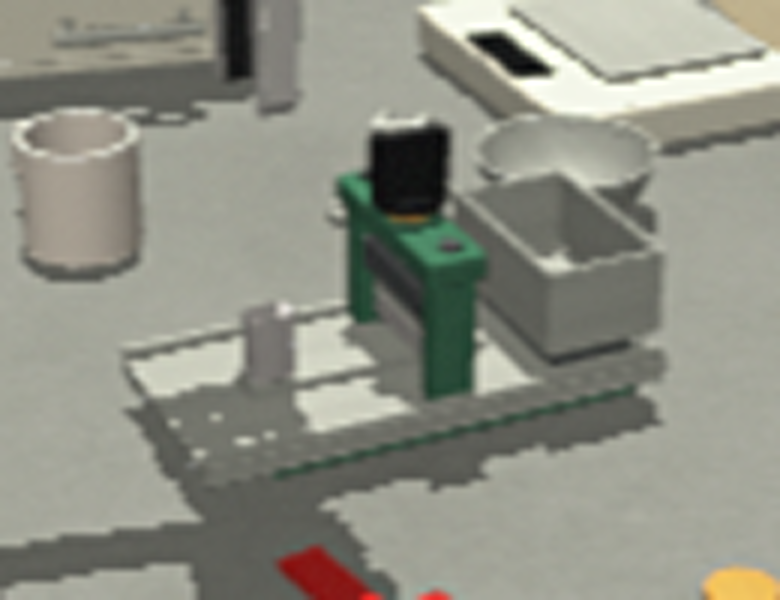

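The gauge stands let go in the trough, handle upright at (270,340), and the knob is free at (408,165). Now to the knob.

Emit:
step_arm:
  plan:
    - [[-0.03, 0, 0], [0, 0, 0.05], 0.5]
    - [[-0.065, -0.001, 0], [0, 0, 0.109], 0.5]
    - [[-0.0855, -0.001, 0], [0, 0, 0.109], 0.5]
    - [[-0.0855, -0.001, 0.01], [0, 0, 0.109], 0.5]
    - [[-0.0855, -0.001, 0.03], [0, 0, 0.109], 0.5]
    - [[-0.0855, -0.001, 0.05], [0, 0, 0.109], 0.5]
    - [[-0.0855, -0.001, 0.062], [0, 0, 0.109], 0.5]
    - [[-0.0855, -0.001, 0.062], [0, 0, 0.109], 0.5]
    - [[-0.0855, -0.001, 0.062], [0, 0, 0.109], 0.5]

```text
time_s: 14.65
eef_pos: [0.5988, 0.0829, 0.1396]
orientation: [0.0, -0.05, 0.999, 0.0]
wrist_force: [0.2, -0.1, -0.2]
finger_gap: 0.504
grip_force: 0.0
```

Run:
```python
from h import *
go([.5985,.0826,.1375],np.pi/2+.1)
o=env.observe();print(o["wrist_force"],o["wrist_torque"],o["finger_gap"])
```

```text
shift [0.0003, -0.0003, 0.0021] turn [0.0003, 0.0005, 0.0002] n>= 0.042108712778438 0.00426933640792642
[ 0.23153043 -0.05508383 -0.21633997] [0.02321338 0.00911014 0.00362856] 0.5035086723040058
```

Emit:
step_arm:
  plan:
    - [[0, 0, 0.0015], [0, 0, 0], 0]
    - [[0, 0, 0.0015], [0, 0, 0], 0]
    - [[0, 0, 0.0015], [0, 0, 0], 0]
    - [[0, 0, 0.0015], [0, 0, 0], 0]
    - [[0, 0, 0.0015], [0, 0, 0], 0]
    - [[0, 0, 0.0015], [0, 0, 0], 0]
    - [[0, 0, 0.0015], [0, 0, 0], 0]

```text
time_s: 15.35
eef_pos: [0.5994, 0.083, 0.1386]
orientation: [0.001, -0.05, 0.999, 0.0]
wrist_force: [-0.8, -0.1, 2.0]
finger_gap: 0.147
grip_force: 29.8
```

Run:
```python
from h import *
for k in range(6):
    env.grab_frame("wrist");o=env.observe();print(o["wrist_force"].round(2),o["wrist_torque"].round(4),o["finger_gap"],o["grip_force"])
go([.5985,.0826,.1375],np.pi/2+.1)
```

```text
[-1.25 -0.68  2.69] [-0.0276  0.1647 -0.0305] 0.14706808455970435 29.81757491827011
[-0.68 -1.12  2.73] [-0.0455  0.2146  0.0441] 0.1462000505695309 29.817819893360138
[-1.7  -0.51  3.95] [-0.0465  0.2598  0.0004] 0.1515500363018979 29.817862808704376
[-1.14 -0.14  3.07] [-0.0891  0.2443 -0.0237] 0.14703860190340004 29.817882478237152
[-1.3   0.05  3.96] [-0.0943  0.2542  0.0061] 0.15161092689683858 29.818139970302582
[-2.25  0.32  3.88] [-0.0203  0.2819  0.0087] 0.14715586546327866 29.818075597286224
shift [0.0009, -0.0003, 0.0011] turn [0.0002, 0.0015, 0.0002] n>= 0.028792182522502454 0.01047509410186194
```

Emit:
step_arm:
  plan:
    - [[0, 0, 0], [0, 0, 0.1], 0]
    - [[0, 0, 0], [0, 0, 0.2], 0]
    - [[0, 0, 0], [0, 0, 0.3], 0]
    - [[0, 0, 0], [0, 0, 0.4], 0]
    - [[0, 0, 0], [0, 0, 0.4], 0]

```text
time_s: 16.15
eef_pos: [0.5993, 0.0822, 0.1385]
orientation: [0.001, 0.149, 0.989, -0.0]
wrist_force: [-1.8, -3.6, 5.5]
finger_gap: 0.147
grip_force: 29.9
```

```bash
cat > m.py <<'E'
from h import *
import sys
T=[];J=[]
for k in range(int(sys.argv[1])):
    env.grab_frame("wrist");o=env.observe();T.append(np.r_[o["wrist_torque"],o["wrist_force"]]);J.append(o["tau"][5])
T=np.array(T);print("T",T.mean(0).round(3),"sd",T.std(0).round(3),"tau6",np.mean(J).round(5),np.std(J).round(5))
y=rot(o["orientation"])[:,1];print("yaw",np.arctan2(y[1],y[0])-np.pi/2,o["joints"][5],o["eef_pos"],o["time_s"],o["finger_gap"])
E
python3 m.py 8
```

```text
T [-0.573  0.412 -0.086 -2.124 -2.932  4.998] sd [0.03  0.029 0.037 0.214 0.549 0.522] tau6 -0.08063 0.03509
yaw -0.2977727090156943 -1.2788414468880722 [0.59927331 0.0822382  0.1385411 ] 16.55 0.14560092104418987
```

Emit:
step_arm:
  plan:
    - [[0, 0, 0], [0, 0, 0.1], 0]
    - [[0, 0, 0], [0, 0, 0.2], 0]
    - [[0, 0, 0], [0, 0, 0.2], 0]

```text
time_s: 16.85
eef_pos: [0.5991, 0.0819, 0.1386]
orientation: [0.001, 0.247, 0.969, -0.001]
wrist_force: [-3.1, -3.5, 6.0]
finger_gap: 0.149
grip_force: 29.9
```

```bash
python3 m.py 6
```

```text
T [-0.758  0.495 -0.09  -2.375 -3.449  5.771] sd [0.015 0.036 0.01  0.28  0.416 0.412] tau6 -0.07969 0.02761
yaw -0.49788308206326803 -1.0788008659243467 [0.59915578 0.0818597  0.13858205] 17.15 0.14583870274249655
```

Emit:
step_arm:
  plan:
    - [[0, 0, 0], [0, 0, 0.1], 0]
    - [[0, 0, 0], [0, 0, 0.2], 0]
    - [[0, 0, 0], [0, 0, 0.2], 0]

```text
time_s: 17.45
eef_pos: [0.5989, 0.0816, 0.1385]
orientation: [0.0, 0.343, 0.939, -0.001]
wrist_force: [-3.7, -4.6, 5.5]
finger_gap: 0.146
grip_force: 29.9
```

```bash
python3 m.py 6
```

```text
T [-0.878  0.628 -0.093 -3.055 -4.269  6.114] sd [0.035 0.031 0.021 0.447 0.528 0.691] tau6 -0.078 0.0276
yaw -0.6979269575055319 -0.8787827120219669 [0.59891268 0.08154291 0.13854778] 17.75 0.14676393704902657
```

Emit:
step_arm:
  plan:
    - [[0, -0.0005, 0], [0, 0, 0.1], 0]
    - [[0, -0.001, 0], [0, 0, 0.2], 0]
    - [[0, -0.001, 0], [0, 0, 0.2], 0]

```text
time_s: 18.05
eef_pos: [0.5986, 0.0813, 0.1385]
orientation: [0.001, 0.435, 0.901, -0.0]
wrist_force: [-2.8, -4.0, 5.4]
finger_gap: 0.147
grip_force: 29.9
```

```bash
python3 m.py 6
```

```text
T [-0.699  0.472 -0.103 -2.21  -3.352  5.694] sd [0.035 0.022 0.013 0.318 0.513 0.387] tau6 -0.08118 0.0275
yaw -0.8978448723269377 -0.6800527460209908 [0.59860736 0.08128049 0.13856758] 18.35 0.14414008766232528
```

Emit:
step_arm:
  plan:
    - [[0, 0, 0], [0, 0, 0.1], 0]
    - [[0, 0, 0], [0, 0, 0.2], 0]
    - [[0, 0, 0], [0, 0, 0.2], 0]

```text
time_s: 18.65
eef_pos: [0.5983, 0.0811, 0.1385]
orientation: [0.001, 0.522, 0.853, -0.001]
wrist_force: [-3.2, -3.7, 5.0]
finger_gap: 0.147
grip_force: 29.9
```

```bash
python3 m.py 6
```

```text
T [-0.802  0.64  -0.112 -3.176 -3.711  5.58 ] sd [0.025 0.025 0.038 0.57  0.586 0.383] tau6 -0.0799 0.02763
yaw -1.0978643316568795 -0.48008395471373594 [0.59828861 0.08102855 0.13853973] 18.95 0.1440670694682624
```

Emit:
step_arm:
  plan:
    - [[0, -0.0005, 0], [0, 0, 0.1], 0]
    - [[0, -0.001, 0], [0, 0, 0.2], 0]
    - [[0, -0.001, 0], [0, 0, 0.2], 0]

```text
time_s: 19.25
eef_pos: [0.5979, 0.0809, 0.1386]
orientation: [0.001, 0.604, 0.797, 0.0]
wrist_force: [-1.4, -3.7, 5.5]
finger_gap: 0.143
grip_force: 29.9
```

```bash
sed -i '/^T=np/a print("Z",T[:,2].round(3).tolist(),"J",np.round(J,4).tolist())' m.py; python3 m.py 6
```

```text
T [-0.808  0.448 -0.094 -1.881 -3.455  5.435] sd [0.026 0.017 0.026 0.559 0.428 0.349] tau6 -0.0794 0.03422
Z [-0.126, -0.048, -0.095, -0.123, -0.09, -0.084] J [-0.004, -0.0818, -0.0958, -0.098, -0.0984, -0.0984]
yaw -1.2962465456867203 -0.2824115175535429 [0.59791597 0.08094359 0.13854582] 19.55 0.1430981735549917
```

tau6 settles cleanly to a repeatable value (-0.098), which makes it a precise contact indicator. There is no contact yet at 1.4 rad.

Emit:
step_arm:
  plan:
    - [[0, 0, 0], [0, 0, 0.1], 0]
    - [[0, 0, 0], [0, 0, 0.2], 0]
    - [[0, 0, 0], [0, 0, 0.2], 0]
    - [[0, 0, 0], [0, 0, 0.2], 0]
    - [[0, 0, 0], [0, 0, 0.2], 0]
    - [[0, 0, 0], [0, 0, 0.2], 0]

```text
time_s: 20.15
eef_pos: [0.5975, 0.0809, 0.1386]
orientation: [0.001, 0.68, 0.733, -0.0]
wrist_force: [-2.7, -4.3, 5.8]
finger_gap: 0.15
grip_force: 29.9
```

```bash
python3 m.py 2
```

```text
T [-0.876  0.602 -0.057 -2.944 -4.469  6.155] sd [0.009 0.004 0.015 0.149 0.037 0.01 ] tau6 -0.09777 1e-05
Z [-0.041, -0.072] J [-0.0978, -0.0978]
yaw -1.4962367585699068 -0.08241190991205227 [0.59755153 0.08085526 0.13857067] 20.25 0.14793768706453397
```

Emit:
step_arm:
  plan:
    - [[0, -0.0005, 0], [0, 0, 0.1], 0]
    - [[0, -0.001, 0], [0, 0, 0.2], 0]
    - [[0, -0.001, 0], [0, 0, 0.2], 0]
    - [[0, -0.001, 0], [0, 0, 0.2], 0]
    - [[0, -0.001, 0], [0, 0, 0.2], 0]
    - [[0, -0.001, 0], [0, 0, 0.2], 0]

```text
time_s: 20.85
eef_pos: [0.5972, 0.0809, 0.1386]
orientation: [0.001, 0.75, 0.662, 0.0]
wrist_force: [-1.3, -5.3, 5.5]
finger_gap: 0.145
grip_force: 29.9
```

```bash
python3 m.py 2
```

```text
T [-0.931  0.361 -0.119 -0.843 -4.422  5.072] sd [0.027 0.028 0.044 0.205 0.096 0.201] tau6 -0.10222 1e-05
Z [-0.163, -0.075] J [-0.1022, -0.1022]
yaw -1.6952957888386404 0.11649481691415602 [0.59712515 0.08086343 0.13854267] 20.95 0.1509606726411124
```

Emit:
step_arm:
  plan:
    - [[0, 0, 0], [0, 0, 0.08], 0]
    - [[0, 0, 0], [0, 0, 0.15], 0]
    - [[0, 0, 0], [0, 0, 0.15], 0]
    - [[0, 0, 0], [0, 0, 0.15], 0]
    - [[0, 0, 0], [0, 0, 0.15], 0]
    - [[0, 0, 0], [0, 0, 0.15], 0]

```text
time_s: 21.55
eef_pos: [0.5968, 0.0809, 0.1385]
orientation: [0.001, 0.797, 0.604, 0.0]
wrist_force: [-1.9, -4.8, 5.3]
finger_gap: 0.15
grip_force: 29.9
```

```bash
python3 m.py 2
```

```text
T [-0.911  0.5   -0.133 -1.916 -4.646  5.723] sd [0.016 0.003 0.014 0.195 0.189 0.331] tau6 -0.10084 0.0
Z [-0.147, -0.119] J [-0.1008, -0.1008]
yaw -1.8452737047483518 0.2665096499716659 [0.59686736 0.08092838 0.13855203] 21.65 0.14488320619086856
```

Emit:
step_arm:
  plan:
    - [[0, 0, 0], [0, 0, 0.05], 0]
    - [[0, 0, 0], [0, 0, 0.1], 0]
    - [[0, 0, 0], [0, 0, 0.1], 0]
    - [[0, 0, 0], [0, 0, 0.1], 0]
    - [[0, 0, 0], [0, 0, 0.1], 0]
    - [[0, 0, 0], [0, 0, 0.1], 0]

```text
time_s: 22.25
eef_pos: [0.5967, 0.081, 0.1386]
orientation: [0.001, 0.826, 0.563, 0.0]
wrist_force: [-2.4, -5.0, 6.3]
finger_gap: 0.148
grip_force: 29.9
```

```bash
python3 m.py 2
```

```text
T [-0.903  0.582 -0.055 -2.449 -4.682  6.141] sd [0.005 0.007 0.002 0.429 0.531 0.267] tau6 -0.0688 1e-05
Z [-0.057, -0.053] J [-0.0688, -0.0688]
yaw -1.9451145623146944 0.3664208198399936 [0.59671443 0.08099848 0.13856966] 22.35 0.1462513719284585
```

Emit:
step_arm:
  plan:
    - [[0, 0, 0], [0, 0, 0.02], 0]
    - [[0, 0, 0], [0, 0, 0.04], 0]
    - [[0, 0, 0], [0, 0, 0.06], 0]
    - [[0, 0, 0], [0, 0, 0.08], 0]
    - [[0, 0, 0], [0, 0, 0.1], 0]

```text
time_s: 22.85
eef_pos: [0.5965, 0.0811, 0.1385]
orientation: [0.001, 0.853, 0.521, 0.0]
wrist_force: [-3.1, -3.8, 6.3]
finger_gap: 0.148
grip_force: 29.9
```

```bash
python3 - <<'E'
from h import *
o=env.observe();print(o["tau"][5],o["wrist_torque"],o["joint_vel"][5],o["joints"][5])
E
python3 m.py 3
```

```text
-0.06555482279509306 [-0.85590178  0.65261194  0.11986007] 0.1977901420403809 0.4667498315814796
T [-0.854  0.666  0.051 -1.738 -4.65   6.562] sd [0.01  0.024 0.026 0.42  0.385 0.08 ] tau6 0.11002 0.03493
Z [0.084, 0.019, 0.049] J [0.1425, 0.126, 0.0616]
yaw -2.0447821196231297 0.46614200984944887 [0.59653499 0.08102554 0.13854673] 23.0 0.14975994394002548
```

Run:
```python
from h import *
go([.5165,.0661,.2],np.pi/2+.2085)
go([.5165,.0661,.0425],np.pi/2+.2085)
```

```text
shift [-0.0498, -0.0643, -0.0615] turn [-0.0001, 0.0014, -2.2533] n>= 2.0400859316740987 15.021883733689812
shift [-0.0498, -0.0645, 0.096] turn [-0.0001, 0.0014, -2.2533] n>= 2.5182014677303934 15.021883733689812
```

Emit:
step_arm:
  plan:
    - [[0, 0, 0], [0, 0, 0], 0.5]
    - [[0, 0, 0], [0, 0, 0], 0.5]
    - [[0, 0, 0], [0, 0, 0], 0.5]
    - [[0, 0, -0.03], [0, 0, 0], 0.5]
    - [[0, 0, -0.06], [0, 0, -0.1], 0.5]
    - [[-0.02, -0.02, -0.062], [0, 0, -0.25], 0.5]
    - [[-0.05, -0.064, -0.062], [0, 0, -0.4], 0.5]
    - [[-0.05, -0.064, -0.062], [0, 0, -0.55], 0.5]
    - [[-0.05, -0.064, -0.062], [0, 0, -0.7], 0.5]
    - [[-0.05, -0.064, -0.062], [0, 0, -0.85], 0.5]
    - [[-0.05, -0.064, -0.062], [0, 0, -1.0], 0.5]
    - [[-0.05, -0.064, -0.062], [0, 0, -1.15], 0.5]

```text
time_s: 24.2
eef_pos: [0.5166, 0.0673, 0.1996]
orientation: [0.0, 0.431, 0.902, 0.001]
wrist_force: [-0.3, -0.3, 0.3]
finger_gap: 0.501
grip_force: 0.0
```

Emit:
step_arm:
  plan:
    - [[0, 0, 0], [0, 0, -0.15], 0.5]
    - [[0, 0, 0], [0, 0, -0.3], 0.5]
    - [[0, 0, 0], [0, 0, -0.45], 0.5]
    - [[0, 0, 0], [0, 0, -0.6], 0.5]
    - [[0, 0, 0], [0, 0, -0.75], 0.5]
    - [[0, 0, 0], [0, 0, -0.9], 0.5]
    - [[0, 0, 0], [0, 0, -1.05], 0.5]
    - [[0, 0, 0], [0, 0, -1.1], 0.5]
    - [[0, 0, 0], [0, 0, -1.1], 0.5]
    - [[0, 0, 0], [0, 0, -1.1], 0.5]

```text
time_s: 25.2
eef_pos: [0.5166, 0.0671, 0.1997]
orientation: [0.0, -0.1, 0.995, 0.0]
wrist_force: [-1.0, 0.1, 0.2]
finger_gap: 0.502
grip_force: 0.0
```

Run:
```python
from h import *
go([.5165,.0661,.044],np.pi/2+.2085)
c,im=shot("wrist")
for r in env.cut_out("wrist","gauge"):
    m=np.array(r["pixels"]).astype(np.uint8); print(round(r["conf"],2),m.sum(),im[m>0].mean(0).astype(int),np.round(cv2.boxPoints(cv2.minAreaRect(cv2.findNonZero(m)))).tolist())
print(proj(c,[.5165,.0661,.076]))
o=env.observe();print(o["wrist_force"],o["eef_pos"])
```

```text
shift [0.0005, -0.0011, 0.1557] turn [0.0006, 0.0008, -0.0086] n>= 3.1144671789108314 0.05805811905752031
0.65 3261 [165  45  42] [[18.0, 170.0], [168.0, 143.0], [172.0, 166.0], [22.0, 193.0]]
0.58 1914 [159 156 147] [[267.0, 175.0], [290.0, 175.0], [292.0, 259.0], [268.0, 259.0]]
[279.2422766  198.86524202]
[0.17504004 0.35814395 0.30453202] [0.51672368 0.06702024 0.199869  ]
```

Emit:
step_arm:
  plan:
    - [[0, -0.001, 0.04], [0, 0, -0.008], 0.5]
    - [[0, -0.001, 0.08], [0, 0, -0.008], 0.5]
    - [[0, -0.001, 0.12], [0, 0, -0.008], 0.5]
    - [[0, -0.001, 0.145], [0, 0, -0.008], 0.4]
    - [[0, -0.001, 0.156], [0, 0, -0.008], 0.25]
    - [[0, -0.001, 0.156], [0, 0, -0.008], 0]
    - [[0, -0.001, 0.156], [0, 0, -0.008], 0]
    - [[0, -0.001, 0.156], [0, 0, -0.008], 0]
    - [[0, -0.001, 0.156], [0, 0, -0.008], 0]
    - [[0, -0.001, 0.156], [0, 0, -0.008], 0]
    - [[0, -0.001, 0.156], [0, 0, -0.008], 0]

```text
time_s: 26.4
eef_pos: [0.5186, 0.0663, 0.0456]
orientation: [0.002, -0.104, 0.995, 0.0]
wrist_force: [-1.3, 2.3, 5.6]
finger_gap: 0.169
grip_force: 30.0
```

```bash
cat > f.py <<'E'
from h import *
import sys
C,S=np.cos(.2085),np.sin(.2085);n=int(sys.argv[1]);F=[]
for k in range(n):
    if k: env.grab_frame("wrist")
    o=env.observe();f=o["wrist_force"];F.append([C*f[0]+S*f[1],-S*f[0]+C*f[1],f[2]])
d=o["eef_pos"]-[.5985,.0826,0]
print(np.round(F,1).tolist(),np.mean(F,0).round(2),"along",C*d[0]+S*d[1],d[2],o["tau"].round(2)[:3],o["finger_gap"].round(3),o["grip_force"].round(1),o["time_s"])
E
python3 f.py 4
```

```text
Traceback (most recent call last):
  File "f.py", line 8, in <module>
    print(np.round(F,1).tolist(),np.mean(F,0).round(2),"along",C*d[0]+S*d[1],d[2],o["tau"].round(2)[:3],o["finger_gap"].round(3),o["grip_force"].round(1),o["time_s"])
                                                                                                        ^^^^^^^^^^^^^^^^^^^^^
AttributeError: 'float' object has no attribute 'round'
```

```bash
sed -i 's/o\["finger_gap"\].round(3),o\["grip_force"\].round(1)/o["finger_gap"],o["grip_force"]/' f.py; python3 f.py 4
```

```text
[[0.5, 3.2, 5.4], [-0.6, 3.1, 5.1], [0.2, 2.4, 6.2], [0.4, 2.9, 6.3]] [0.12 2.89 5.73] along -0.08150565985531653 0.04558956092768708 [ -1.54 -32.01 -20.61] 0.17046775846124373 29.984245598316193 26.7
```

Emit:
step_arm:
  plan:
    - [[0.001, 0, 0], [0, 0, 0], 0]

```text
time_s: 26.8
eef_pos: [0.5185, 0.0662, 0.0456]
orientation: [0.003, -0.104, 0.995, 0.0]
wrist_force: [4.5, 3.2, 3.4]
finger_gap: 0.172
grip_force: 30.0
```

Emit:
step_arm:
  plan:
    - [[0.001, 0, 0], [0, 0, 0], 0]

```text
time_s: 26.9
eef_pos: [0.5179, 0.0657, 0.0456]
orientation: [0.003, -0.104, 0.995, 0.0]
wrist_force: [4.9, 2.1, 3.6]
finger_gap: 0.167
grip_force: 30.0
```

Emit:
step_arm:
  plan:
    - [[0.001, 0, 0], [0, 0, 0], 0]

```text
time_s: 27.0
eef_pos: [0.5171, 0.0653, 0.0456]
orientation: [0.004, -0.104, 0.995, -0.0]
wrist_force: [5.3, 1.8, 3.2]
finger_gap: 0.165
grip_force: 30.0
```

```bash
python3 f.py 4
```

```text
[[5.5, 0.7, 3.2], [4.2, 1.4, 4.7], [5.1, 1.1, 3.0], [5.7, 2.0, 4.9]] [5.13 1.31 3.94] along -0.08337696972848713 0.04555082798820882 [ -1.01 -31.92 -18.47] 0.1662886029041924 29.98449683189392 27.15
```

The pull is about 5 N, so the shoe bears on the blade with about 8–10 N, and step 2's state held while I travelled over with the gauge let go. Now drawing back about 21 mm, easing the downward press.

Emit:
step_arm:
  plan:
    - [[0.002, 0, -0.0003], [0, 0, 0], 0]
    - [[0.004, 0, -0.0006], [0, 0, 0], 0]
    - [[0.006, 0, -0.0007], [0, 0, 0], 0]
    - [[0.008, 0, -0.0007], [0, 0, 0], 0]
    - [[0.01, 0, -0.0007], [0, 0, 0], 0]

```text
time_s: 27.65
eef_pos: [0.5061, 0.0629, 0.0456]
orientation: [0.002, -0.104, 0.995, -0.0]
wrist_force: [5.8, 0.8, 2.4]
finger_gap: 0.168
grip_force: 30.0
```

```bash
python3 f.py 1
```

```text
[[5.8, -0.4, 2.4]] [ 5.8  -0.37  2.39] along -0.09450143265507846 0.04556891177604869 [ -0.14 -31.12 -18.26] 0.1683930871814479 29.988450407981873 27.65
```

Emit:
step_arm:
  plan:
    - [[0.002, 0, 0], [0, 0, 0], 0]
    - [[0.004, 0, 0], [0, 0, 0], 0]
    - [[0.006, 0, 0], [0, 0, 0], 0]
    - [[0.008, 0, 0], [0, 0, 0], 0]
    - [[0.01, 0, 0], [0, 0, 0], 0]
    - [[0.011, 0, 0], [0, 0, 0], 0]

```text
time_s: 28.25
eef_pos: [0.4953, 0.0606, 0.0456]
orientation: [0.002, -0.104, 0.995, -0.0]
wrist_force: [5.9, 0.0, 2.6]
finger_gap: 0.171
grip_force: 30.0
```

```bash
python3 f.py 6
```

```text
[[5.8, -1.2, 2.6], [4.4, 0.6, 2.9], [5.3, -0.6, 4.0], [4.6, -0.5, 4.4], [5.2, -1.6, 5.5], [5.5, -0.1, 5.7]] [ 5.15 -0.55  4.16] along -0.10566411426577298 0.04558056911565912 [  0.15 -29.37 -17.29] 0.16926797394664655 29.989778101444244 28.5
```

Emit:
step_arm:
  plan:
    - [[-0.001, 0, 0], [0, 0, 0], 0]
    - [[-0.001, 0, 0], [0, 0, 0], 0.5]
    - [[-0.001, 0, 0], [0, 0, 0], 0.5]
    - [[-0.001, 0, 0], [0, 0, 0], 0.5]
    - [[-0.001, 0, 0], [0, 0, 0], 0.5]
    - [[-0.001, 0, -0.03], [0, 0, 0], 0.5]
    - [[-0.001, 0, -0.07], [0, 0, 0], 0.5]
    - [[-0.001, 0, -0.11], [0, 0, 0], 0.5]
    - [[-0.001, 0, -0.15], [0, 0, 0], 0.5]
    - [[-0.001, 0, -0.17], [0, 0, 0], 0.5]
    - [[-0.001, 0, -0.17], [0, 0, 0], 0.5]
    - [[-0.001, 0, -0.17], [0, 0, 0], 0.5]

```text
time_s: 29.7
eef_pos: [0.4938, 0.0611, 0.2138]
orientation: [-0.0, -0.104, 0.995, 0.0]
wrist_force: [-1.1, -0.3, -1.1]
finger_gap: 0.5
grip_force: 0.0
```

Run:
```python
from h import *
c,im=shot("wrist"); C,S=np.cos(.2085),np.sin(.2085)
for r in env.cut_out("wrist","gauge"):
    m=np.array(r["pixels"]).astype(np.uint8); col=im[m>0].mean(0)
    b=cv2.boxPoints(cv2.minAreaRect(cv2.findNonZero(m)))
    if col[0]-col[1]<25 and col[2]-col[1]<25:
        print(round(r["conf"],2),b.round().tolist())
        top=b[np.argsort(b[:,1])][:2]; 
        for q in top:
            w=onplane(c,q,.036); d=w[:2]-[.5985,.0826]; print("rear corner feeder",C*d[0]+S*d[1],-S*d[0]+C*d[1])
print(env.observe()["wrist_force"])
```

```text
0.86 [[267.0, 173.0], [289.0, 173.0], [289.0, 273.0], [267.0, 273.0]]
rear corner feeder -0.12349241342979456 -0.013422338997624027
rear corner feeder -0.12347036231392554 0.010011880586617412
[-0.53130036 -0.1475106  -1.08563688]
```

```bash
python3 -c "
from cell import env
print(env.hand_in())"
```

```text
the job is handed in; nothing more can be done
None
```

The job is handed in, with no verdict shown: the gauge lies in line in the trough with its tip about 17 mm past the screw axis, lightly nipped, and it drew back at about 5–6 N, which puts the shoe load at roughly 8–10 N.

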